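# Load and clamp a bolt in the leaf drill jig

## Robot

A 6-joint arm with a two-finger parallel gripper is mounted at the origin on a cart in front of the work surface, level with it; the furniture and walls round the work are solid. World frame = base frame: x ahead of the robot, y to its left, z up, the work surface at z = 0. Lengths are in m, angles in degrees, forces in N, time in s.
With the tool pointing down it reaches from about 0.3 to 0.75 m from the base axis. Payload 8.5 kg.
Tool frame: the origin (TCP) lies midway between the tips of the shut fingers; the grasp point (between the pads) lies 19 mm behind it; z points along the fingers, y is the direction in which the jaws open and shut (so a half turn about z gives the same grasp; the last joint's range is limited). The gripper opens to 85 mm and grips with 20 to 120 N. Pads are 22 mm wide; open, the fingers measure 114 mm over their backs; the gripper's body (76 mm by 85 mm) begins 54 mm behind the grasp point. The pads swing forward as they close: fully open they stand 13 mm farther back than shut.
Start: joints at [-84.127, 21.807, 74.336, -0, 83.858, -12.336], TCP at [0.172, -0.522, 0.231] pointing down, gripper open.
Joint ranges: [-178.18, 178.18], [-50.72, 133.34], [12.68, 142.11], [-81.47, 261.47], [9.98, 163.14], [-165.26, 165.26]. Speed limits (degrees/s): [136.94, 136.94, 180, 180, 180, 180].

## Interface

Orientations are given as a 3x3 rotation matrix whose columns are the frame's x, y, z axes.
In Python, from rig import status, eyes, env gives the robot as it stands. The module is installed in compiled form; this text tells all that it offers.
- The arm moves only by the tool play_rows, never from a script. Its argument "targets" is text: rows parted by semicolons, each of 5 numbers parted by spaces: the shift along the tool's x, y, z in m, then the turn about the tool's z in rad, then the closure, from 0 (fully open) to 1 (shut). A call has 1 to 5 rows; each row is the pose to reach, as a shift and turn from the pose commanded when the call began, along the tool's axes at that moment; what a row does not reach only later rows make up. A row lasts 1/10 s, in which the tool goes at most 50 mm and 8.59 degrees, less where a joint would pass 70% of its speed; a pose out of reach is approached as far as the arm can. A call with a gripper value outside its range is refused whole. The fingers move at their own pace and stop on an object; "force" is the grip in N (left out, the last holds). Time passes only in rows, so rows that repeat a pose let the fingers close. It gives the time, the measured TCP pose, the force and the opening at its end, in the units of the state.
- status.observe(): the state, without advancing time (a new reading comes with each control period).
- eyes.get_image(name): name is "side" or "top" or "wrist"; returns a dict with "pixels" (400x640x3 uint8, red, green, blue), "range_z" (400x640 float32, m along the optical axis (not along the pixel's ray), 0 where there is no reading), "mtx" (3x3 intrinsics, pixels), "world_to_cam" (4x4, takes a point from world to camera coordinates); the wrist camera has in their place "T_tool_cam" (4x4, takes a point from camera to tool coordinates, whose origin is the TCP and whose axes are the flange's). Camera axes: x right, y up, looking along -z (the intrinsics and any distortion apply to the point x, -y, -z); pixel columns grow to the right and rows downward; lengths in m; the calibration is good to about 2 mm. A picture is of the moment at which its call begins: read the wrist's pose just before it.
- env.close_job(): hands the job in, once; it reports no verdict.
The state is a dict: "time_s": time; "q": joint angles; "qvel": joint speeds; "joint_efforts": joint torques, N m; "position": TCP position; "tool_rot": TCP orientation; "ft_force": force on the tool from outside, world axes, zero at the start; "wrist_torque": the same for the moment, N m; "grip_width": finger opening in m.
Only numpy, scipy, OpenCV 4.12 (cv2) and the standard library are available. Lean on these libraries where they do the work, as an engineer would, in place of code of your own. Each camera call takes 0.05 s, during which the arm holds its last target.

## Task

A hex bolt lies part-way in the nest of the leaf drill jig, ready for cross-drilling. With the fingertips push its head until it is fully home against the nest rails, then flip the jig's open leaf over its spine until it lies flat on the rails, and then push the swing bolt upright into the leaf's slot. Only push: do not pick up the bolt, and leave the loose things on the worktop where they are.

Things in the scene. Friction and masses are not known exactly. Their poses are not given: they have to be found in the camera images.
- jig: Leaf drill jig, a heavy steel fixture that does not move. Base plate x = -30 to +36, y = -44 to +56 mm, its top 16 mm above the worktop. Origin on the worktop. x runs along the spine, y from the spine to the loading end (roughly towards the robot), z up. A fixed brown pitcher, 95 mm wide and 208 mm tall, stands on the jig's -x side.
- nest_stop (a point): Where the bolt head seats: middle of the end faces of the two nest rails, jig x = -8, y = 31.5 mm, 25 mm above the worktop. The rails stand on the base plate from jig y = -26 to +31.5 mm with a 12 mm slot between them; their tops are 36 mm above the worktop. The base plate goes on under the head, so a finger behind the head must stay above 16 mm. Axes as the jig's.
- bolt_head (a point): Centre of the back of the head of the bolt in the jig (yellow zinc hex bolt, 48 mm long, head 17 mm across flats, 6.4 mm thick, shank 10 mm), 25 mm above the worktop at jig x = -8 mm. It lies loose on the base plate, shank in the slot towards jig -y, with 7 to 17 mm between head and rails, and slides to -y with under 1 N. Seated, this point is at jig y = 38.5 mm.
- spine (a point): Point on the spine, the leaf's hinge line: parallel to jig x at jig y = -34 mm, 40 mm above the worktop; this point is at jig x = -8 mm, in line with the bolt. Axes as the jig's.
- leaf (a joint): Angle of the jig's aluminium leaf about the spine, rad: 0 = flat on the rails (closed), 1.57 = upright, 2.75 = fully open, leaning away from the robot; starts at 2.2 to 2.65. Leaf 8 mm thick, x = -29 to +36 mm, reaching 83 mm from the spine; closed, its top is 44 mm above the worktop. Stiff hinge: it stays at any angle, and 1 to 3 N on the lip turns it.
- leaf_lip (a point): Middle of the part of the leaf's rolled lip used for flipping: the lip is a 10 mm thick bead along the free edge, 84 mm from the spine, from jig x = -26 to +10 mm; this point is at jig x = -8 mm and moves with the leaf. The outer face (below when open, on top when closed) carries a drill bush, 18 mm wide and 4 mm high, 38 mm from the spine.
- keeper (a point): Tip of the keeper tongue on the leaf's inner face, 12 mm wide and 5 mm thick. On closing it drops behind the head of a seated bolt with 2 mm play; if the bolt is not home it lands on the head and the leaf cannot close.
- clamp_pivot (a point): Pivot of the swing bolt, parallel to jig x, at jig x = 24, y = 42 mm, 24 mm above the worktop, in a yoke on the base plate. Axes as the jig's.
- clamp (a joint): Turn of the swing bolt (a hinged clamping bolt with a knurled nut), rad: 0 = leaning 45 degrees out towards jig +y, clear of the leaf; 0.785 (its stop) = upright, its stem in the open slot in the closed leaf's front edge, the nut above the leaf. Starts at 0 to 0.3, stays where it is left, takes 1 to 2 N at the nut.
- clamp_nut (a point): Middle of the swing bolt's knurled nut, 33 mm from the pivot, on the stem's line: 15 mm diameter, 16 mm long; the 7 mm stem ends 44 mm from the pivot.
- standing_bolt: Bystander, loose, not to be moved: plain M10 hex bolt standing on its head, 18 x 19 x 47 mm. Origin: centre of its underside, on the worktop.
- washer_bolt: Bystander, loose, not to be moved: M10 hex bolt standing on its head with washers threaded on, 28 x 28 x 47 mm. Origin: centre of its underside, on the worktop.
- spare_bolt: Bystander, loose, not to be moved: loose M10 hex bolt lying on the worktop, 37 x 45 x 17 mm. Origin: centre of its underside, on the worktop.
- gauge: Bystander, loose, not to be moved: small steel bolt length gauge, a block with two end posts, 28 x 50 x 22 mm. Origin: centre of its underside, on the worktop.
- counter: Bystander, fixed: round hand tally counter, 55 x 73 x 29 mm. Origin: centre of its underside, on the worktop.
- cutter: Bystander, fixed: snap-blade box cutter lying flat, 21 x 154 x 17 mm. Origin: centre of its underside, on the worktop.
Not all that is in view belongs to the job. What is shaped like the part that bears bolt_head but green is not meant.

How it is judged:
By the outcome, as a careful person would: the job done as asked, in the order asked, and still so for the second after the job is handed in, with the robot touching nothing.
It also fails if it takes over 54 s, if anything falls off the work surface, if the arm or the gripper's body presses on something with over 40 N, if the wrist force passes 120 N, or if a joint passes its speed limit or range.

## Working session

There is one attempt and no reset: what is moved stays moved. The work goes in short steps, Python scripts to look and compute and a tool call to move; the robot and the scene stay as the last step left them, time stands still between calls to the robot, and variables do not carry over. Pictures are saved under pics/ and viewed, and the job is handed in when it is done.

Besides the shell and the picture viewer there is one more tool, called after "Request:" as name(argument=value, ...), one argument or row to a line, values as JSON. play_rows: Moves the arm, as the interface text tells. Its arguments: {"type":"object","properties":{"targets":{"type":"string"},"force":{"type":"number"}},"required":["targets"]}

```bash
mkdir -p pics; cat > h.py <<'E'
import numpy as np, cv2
from rig import status, eyes, env
def snap(n,f):
    s=status.observe(); d=eyes.get_image(n)
    cv2.imwrite('pics/'+f+'.png',d['pixels'][:,:,::-1]); np.savez('pics/'+f+'.npz',pos=s['position'],rot=s['tool_rot'],**d)
    return d
def pts(d,pos=None,rot=None):
    K=d['mtx'];z=d['range_z'];v,u=np.mgrid[0:400,0:640]
    c=np.stack([(u-K[0,2])/K[0,0]*z,-(v-K[1,2])/K[1,1]*z,-z,np.ones_like(z)],-1)
    if 'world_to_cam' in d: T=np.linalg.inv(d['world_to_cam'])
    else:
        W=np.eye(4);W[:3,:3]=rot;W[:3,3]=pos;T=W@d['T_tool_cam']
    p=(c@T.T)[...,:3]; p[z==0]=np.nan
    return p
E
python3 - <<'E'
from h import *
for n in ['side','top','wrist']:
    d=snap(n,n+'0'); print(n,[k for k in d],d['mtx'].tolist())
    print(np.round(d.get('world_to_cam',d.get('T_tool_cam')),3).tolist())
s=status.observe(); print({k:np.round(v,3).tolist() for k,v in s.items()})
E
```

```text
side ['pixels', 'range_z', 'mtx', 'world_to_cam'] [[442.05491048545247, 0.0, 323.2879215667719], [0.0, 442.05491048545247, 197.7675053128251], [0.0, 0.0, 1.0]]
[[-0.98, -0.197, 0.023, 0.447], [0.139, -0.598, 0.789, -0.037], [-0.142, 0.777, 0.614, -0.917], [0.0, 0.0, 0.0, 1.0]]
top ['pixels', 'range_z', 'mtx', 'world_to_cam'] [[478.627890818503, 0.0, 324.5834050484751], [0.0, 478.627890818503, 205.09932596131065], [0.0, 0.0, 1.0]]
[[0.018, -1.0, -0.017, 0.127], [0.999, 0.018, 0.029, -0.438], [-0.028, -0.018, 0.999, -0.89], [0.0, 0.0, 0.0, 1.0]]
wrist ['pixels', 'range_z', 'mtx', 'T_tool_cam'] [[294.4746656908057, 0.0, 317.1022310259955], [0.0, 294.4746656908057, 203.90165849862035], [0.0, 0.0, 1.0]]
[[-0.0, 0.961, 0.278, 0.071], [1.0, 0.001, -0.001, 0.001], [-0.001, 0.278, -0.961, -0.142], [0.0, 0.0, 0.0, 1.0]]
{'time_s': 0.15, 'q': [-84.126, 21.832, 74.372, 0.001, 83.86, -12.334], 'qvel': [0.108, 0.036, -0.155, 0.021, -0.023, 0.041], 'joint_efforts': [0.001, -44.862, -23.135, -0.0, 0.004, -0.0], 'position': [0.172, -0.522, 0.231], 'tool_rot': [[0.95, 0.312, -0.0], [0.312, -0.95, 0.001], [0.0, -0.001, -1.0]], 'ft_force': [-0.067, -0.474, 0.185], 'wrist_torque': [-0.043, -0.005, -0.037], 'grip_width': 0.085}
```

View pics/side0.png

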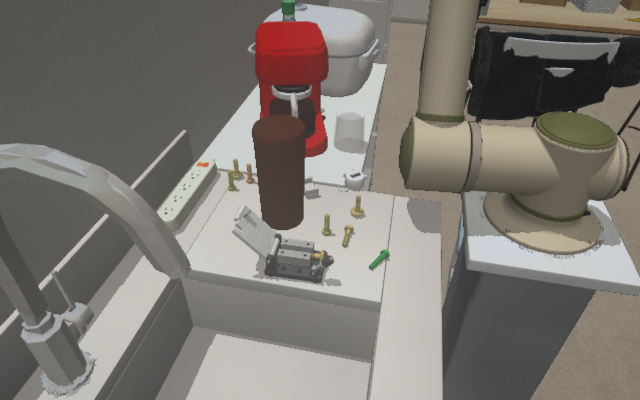

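View pics/top0.png

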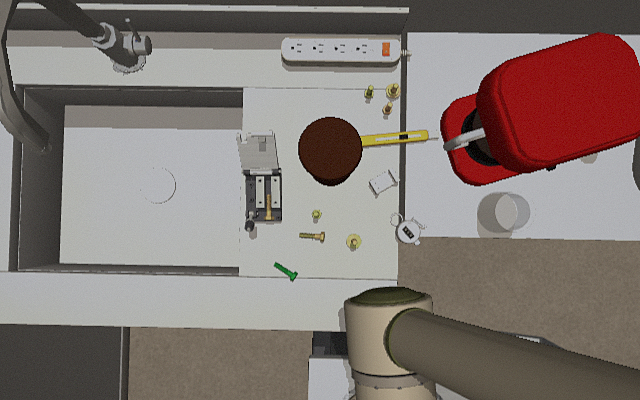

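View pics/wrist0.png

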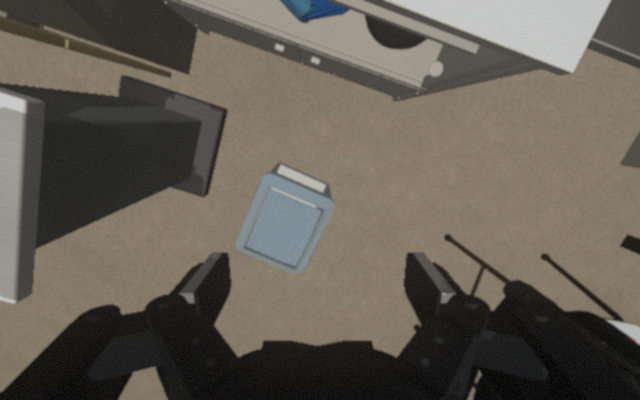

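```bash
python3 - <<'E'
from h import *
t=cv2.imread('pics/top0.png')[115:285,215:445]; cv2.imwrite('pics/c1.png',cv2.resize(t,None,fx=3.4,fy=3.4,interpolation=2))
t=cv2.imread('pics/side0.png')[190:290,220:400]; cv2.imwrite('pics/c2.png',cv2.resize(t,None,fx=4.4,fy=4.4,interpolation=2))
d=np.load('pics/top0.npz');p=pts(d)
for u,v in [(268,212),(268,198),(250,222),(280,178),(280,217),(248,178),(258,135),(242,135),(276,135),(316,213),(352,240),(286,270),(312,235)]: print(u,v,np.round(p[v,u],4))
E
```

```text
268 212 [0.4211 0.238  0.0254]
268 198 [0.4469 0.2387 0.0244]
250 222 [0.4023 0.2663 0.0512]
280 178 [0.4844 0.2176 0.0225]
280 217 [0.4123 0.2166 0.0177]
248 178 [0.4841 0.2784 0.0138]
258 135 [0.5496 0.2471 0.1033]
242 135 [ 0.5675  0.2948 -0.0028]
276 135 [5.679e-01 2.294e-01 3.000e-04]
316 213 [0.4206 0.149  0.0448]
352 240 [0.3726 0.0828 0.0263]
286 270 [0.3138 0.2041 0.0104]
312 235 [0.3799 0.1568 0.0126]
```

View pics/c1.png

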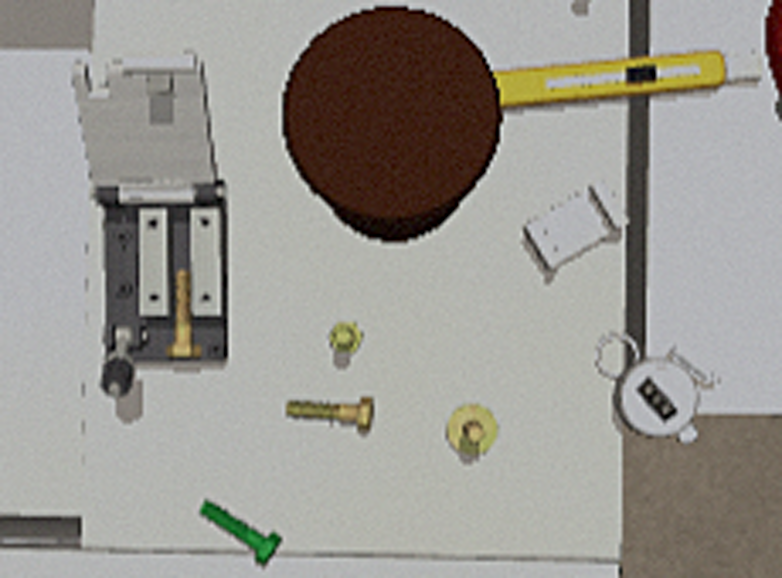

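View pics/c2.png

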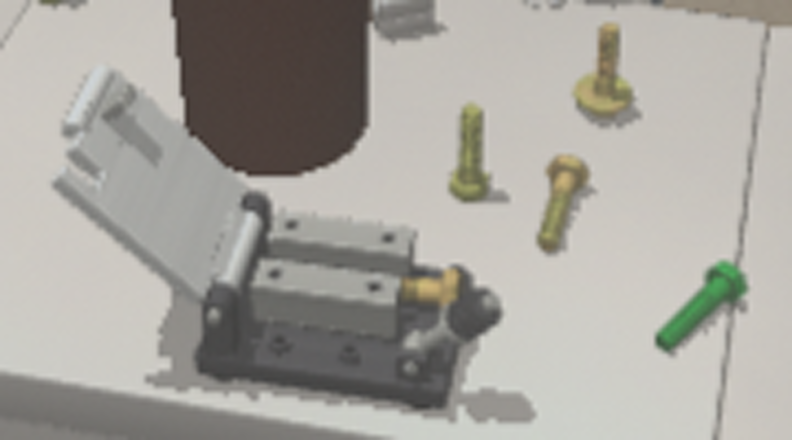

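```bash
python3 - <<'E'
from h import *
d=np.load('pics/top0.npz');p=pts(d)
for n in ['top','side']:
    d=np.load('pics/%s0.npz'%n);p=pts(d)
    m=(p[...,0]>.37)&(p[...,0]<.52)&(p[...,1]>.19)&(p[...,1]<.30)
    r=m&(p[...,2]>.0325)&(p[...,2]<.0395)
    l,lab,st,c=cv2.connectedComponentsWithStats(r.astype(np.uint8),connectivity=4)
    for i in range(1,l):
        if st[i,4]>40:
            q=p[lab==i]; 
            print(n,i,st[i],cv2.minAreaRect(q[:,:2].astype(np.float32)*1000), q[:,2].mean(), q.min(0),q.max(0))
    r=m&(p[...,2]>.012)&(p[...,2]<.02)
    q=p[r];print(n,'plate',len(q),cv2.minAreaRect(q[:,:2].astype(np.float32)*1000))
    hsv=cv2.cvtColor(d['pixels'],cv2.COLOR_RGB2HSV)
    b=m&(hsv[...,1]>100)&(hsv[...,0]>10)&(hsv[...,0]<30)
    q=p[b]; v,u=np.nonzero(b); print('bolt',len(q),cv2.minAreaRect(q[:,:2].astype(np.float32)*1000),u.min(),u.max(),v.min(),v.max(),q.min(0),q.max(0))
    o=np.argsort(q[:,0])[:25]; print(np.round(q[o],4).tolist())
E
```

```text
top 4 [271 175   9  33 281] ((459.5279235839844, 224.7469940185547), (58.63800048828125, 15.189337730407715), 1.416337013244629) 0.03583356384922102 [0.43010641 0.21656261 0.03250714] [0.48883297 0.23257693 0.03941923]
top 5 [256 177   9  31 273] ((457.206787109375, 252.00918579101562), (54.991600036621094, 15.142681121826172), 1.1023530960083008) 0.03565001085657753 [0.42964267 0.2440504  0.03272943] [0.4847306  0.25997743 0.03885443]
top plate 728 ((453.4566345214844, 248.9999237060547), (98.93750762939453, 65.38997650146484), 1.886040449142456)
bolt 114 ((428.1182861328125, 238.7100067138672), (45.73679733276367, 28.389482498168945), 27.068138122558594) 264 281 195 219 [0.40812272 0.21566385 0.00936013] [0.45254732 0.24534461 0.03680739]
[[0.4081, 0.2424, 0.0313], [0.4082, 0.2404, 0.0329], [0.4082, 0.2387, 0.0322], [0.4082, 0.237, 0.0311], [0.4083, 0.2354, 0.0293], [0.4083, 0.2327, 0.0358], [0.4083, 0.2313, 0.0322], [0.4084, 0.2298, 0.0298], [0.4084, 0.2286, 0.0252], [0.4099, 0.2453, 0.0241], [0.4099, 0.2425, 0.0311], [0.41, 0.2405, 0.0326], [0.4101, 0.2332, 0.0326], [0.4101, 0.23
[... 479 characters left out ...]
95] [0.48999046 0.23459572 0.0388782 ]
side 4 [277 249  34  11 245] ((457.6596984863281, 253.22669982910156), (57.124053955078125, 18.930940628051758), 4.886346817016602) 0.03517048074122625 [0.42888373 0.24300931 0.03250458] [0.48586364 0.26236278 0.03844302]
side plate 699 ((454.32427978515625, 249.91610717773438), (98.99495697021484, 67.80711364746094), 2.193772077560425)
bolt 5 ((418.9610595703125, 239.26779174804688), (1.2050613164901733, 5.468347549438477), 87.6097183227539) 316 319 254 255 [0.41620886 0.23855178 0.02622761] [0.42166779 0.23984462 0.02793651]
[[0.4162, 0.2389, 0.027], [0.418, 0.2387, 0.0264], [0.4196, 0.2398, 0.0272], [0.4215, 0.2393, 0.0262], [0.4217, 0.2386, 0.0279]]
```

Candidates for the bolt, as top-view pixels:
- In the jig nest: (268,214), yellow, shank between the rails. This is the one.
- Spare bolt lying down: (312,236).
- Green bolt: (286,270).
- Standing bolt: (316,213).
- Washer bolt: (352,241).

The close crop shows the nest bolt with its head clear of the rail ends. The swing bolt nut is at (250,222), and the leaf is open behind.

```bash
cat >> h.py <<'E'
O=np.array([.4605,.2466]); A=np.radians(1.8)
MY=np.array([np.cos(A),np.sin(A)]); EX=np.array([-np.sin(A),np.cos(A)])
def j2w(x,y,z): # mm jig -> world m
    q=O+EX*x/1e3-MY*y/1e3; return np.array([q[0],q[1],z/1e3])
def w2j(p):
    p=np.asarray(p); d=p[...,:2]-O; return np.stack([d@EX*1e3,-(d@MY)*1e3,p[...,2]*1e3],-1)
def rel(*goals):
    s=status.observe(); R=np.array(s['tool_rot']); p=np.array(s['position'])
    print('t',round(s['time_s'],2),'pos',np.round(p,4),'jig',np.round(w2j(p),1),'F',np.round(s['ft_force'],2),'yaw',np.degrees(np.arctan2(R[1,0],R[0,0])).round(2))
    for g in goals: print(np.round(R.T@(np.asarray(g)-p),4))
E
python3 - <<'E'
from h import *
rel([.34,-.2,.24],[.34,0,.24],j2w(-8,100,200),j2w(-8,80,80))
p=pts(np.load('pics/side0.npz'))
d=np.load('pics/top0.npz');pt=pts(d)
m=(pt[...,2]>.2)&(pt[...,2]<.215)&(pt[...,1]>.05)&(pt[...,1]<.2)&(pt[...,0]>.4)
print(cv2.minEnclosingCircle(pt[m][:,:2].astype(np.float32)))
c=cv2.minEnclosingCircle(pt[m][:,:2].astype(np.float32))[0];print(w2j([*c,0]))
E
```

```text
t 0.15 pos [ 0.1718 -0.5222  0.2309] jig [-759.4  312.7  230.9] F [-0.07 -0.47  0.18] yaw 18.21
[ 0.2604 -0.2536 -0.0088]
[ 0.3229 -0.4435 -0.0086]
[ 0.4162 -0.6607  0.0317]
[ 0.4354 -0.6549  0.1517]
((0.5138848423957825, 0.12519006431102753), 0.047952137887477875)
[-123.02688564  -49.54492196    0.        ]
```

Request:
play_rows(
  targets="0.26 -0.255 -0.01 0 1;0.26 -0.255 -0.01 0 1;0.26 -0.255 -0.01 0 1;0.26 -0.255 -0.01 0.14 1;0.26 -0.255 -0.01 0.286 1",
)

```text
time_s: 0.65
position: [0.2846, -0.3038, 0.238]
tool_rot: [[0.999, 0.041, 0.0], [0.041, -0.999, 0.0], [0.0, -0.0, -1.0]]
ft_force: [0.4, -0.4, -0.0]
grip_width: 0.0123
```

```bash
python3 - <<'E'
from h import *
rel([.34,-.2,.24],[.34,0,.24],j2w(-8,100,160))
E
```

```text
t 0.65 pos [ 0.2846 -0.3038  0.238 ] jig [-544.6  193.1  238. ] F [ 0.37 -0.41 -0.04] yaw 2.37
[ 0.0596 -0.1014 -0.0019]
[ 0.0679 -0.3013 -0.0019]
[ 0.0984 -0.5356  0.0782]
```

Request:
play_rows(
  targets="0.06 -0.12 0 0 1;0.06 -0.12 0 0 1;0.068 -0.30 0 0 1;0.068 -0.30 0 0 1;0.068 -0.30 0 0 1",
)

```text
time_s: 1.15
position: [0.3337, -0.0629, 0.238]
tool_rot: [[0.999, 0.046, 0.0], [0.046, -0.999, 0.0], [0.0, -0.0, -1.0]]
ft_force: [0.5, 0.1, 0.3]
grip_width: 0.0001
```

```bash
python3 - <<'E'
from h import *
rel([.34,0,.24],j2w(-8,100,160))
E
```

```text
t 1.15 pos [ 0.3337 -0.0629  0.238 ] jig [-305.4  136.5  238. ] F [0.53 0.14 0.32] yaw 2.66
[ 0.0092 -0.0625 -0.002 ]
[ 0.0409 -0.2968  0.0781]
```

Request:
play_rows(
  targets="0.04 -0.295 0.04 0.015 1;0.04 -0.295 0.07 0.015 1;0.04 -0.295 0.07 0.015 1;0.04 -0.295 0.07 0.015 1;0.04 -0.295 0.07 0.015 1",
)

```text
time_s: 1.65
position: [0.3551, 0.1797, 0.1815]
tool_rot: [[0.999, 0.032, 0.001], [0.032, -0.999, -0.0], [0.001, 0.0, -1.0]]
ft_force: [0.8, -0.6, -0.0]
grip_width: 0.0001
```

Request:
play_rows(
  targets="0 0 0 0 1;0 0 0 0 1",
)

```text
time_s: 1.85
position: [0.355, 0.1783, 0.1816]
tool_rot: [[0.999, 0.035, -0.001], [0.035, -0.999, -0.0], [-0.001, 0.0, -1.0]]
ft_force: [-0.5, -0.6, 0.0]
grip_width: -0.0002
```

```bash
python3 - <<'E'
from h import *
for n in ['side','top','wrist']:snap(n,n+'1')
rel(j2w(-8,80,160),j2w(-8,80,20))
E
```

```text
t 2.0 pos [0.3557 0.1765 0.1822] jig [-66.8 106.9 182.2] F [ 0.8  -0.34  0.81] yaw 1.71
[ 0.0268 -0.0588  0.0222]
[ 0.0268 -0.0588  0.1622]
```

View pics/wrist1.png

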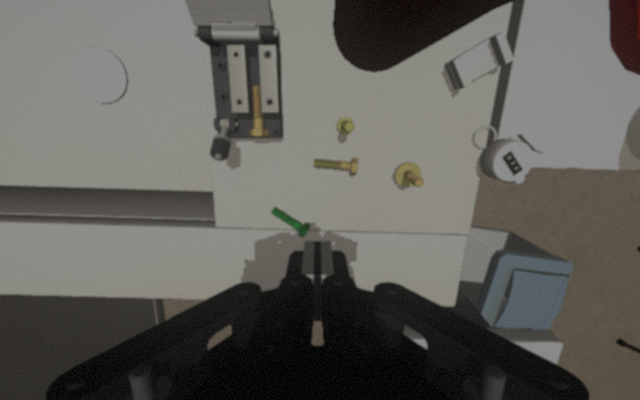

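View pics/side1.png

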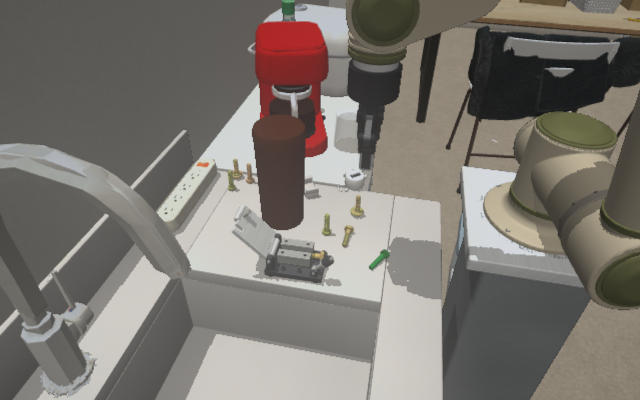

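```bash
python3 - <<'E'
from h import *
d=np.load('pics/wrist1.npz');print(d['pos'],d['rot'])
p=pts(d,d['pos'],d['rot'])
T=d['T_tool_cam']
# finger in tool frame
R=d['rot'];t=(p-d['pos'])@R
for v in range(232,300,8):
    row=t[v]; ok=(row[:,2]>-.06)&(row[:,2]<.01)&(abs(row[:,1])<.04)
    if ok.any(): u=np.nonzero(ok)[0]; print(v,u.min(),u.max(),np.round(row[u.min()],4),np.round(row[u.max()],4),np.round(row[len(row)//2],4))
j=w2j(p)
m=(j[...,0]>-45)&(j[...,0]<50)&(j[...,1]>-48)&(j[...,1]<62)
for a,b,c in [(32,40,'rail'),(12,19,'plate')]:
    r=m&(j[...,2]>a)&(j[...,2]<b)
    l,lab,st,_=cv2.connectedComponentsWithStats(r.astype(np.uint8),connectivity=4)
    for i in range(1,l):
        if st[i,4]>60:
            q=j[lab==i];print(c,st[i,4],cv2.minAreaRect(q[:,:2].astype(np.float32)),q[:,2].mean())
hsv=cv2.cvtColor(d['pixels'],cv2.COLOR_RGB2HSV)
b=m&(hsv[...,1]>100)&(hsv[...,0]>10)&(hsv[...,0]<30)
q=j[b];v,u=np.nonzero(b);print('bolt',u.min(),u.max(),v.min(),v.max())
for vv in range(v.max()-8,v.max()+4,1): 
    k=u[v==vv]; 
    if len(k): print(vv,k.min(),k.max(),np.round(j[vv,int(k.mean())],1),np.round(j[vv,k.min()],1),np.round(j[vv,k.max()],1))
E
```

```text
[0.35559092 0.17677688 0.18209593] [[ 9.99522473e-01  3.08997101e-02  1.82200565e-04]
 [ 3.08997487e-02 -9.99522466e-01 -2.13415196e-04]
 [ 1.75519090e-04  2.18943236e-04 -9.99999961e-01]]
248 304 331 [ 0.0119 -0.005  -0.0121] [ 0.0121  0.0079 -0.0127] [ 0.012   0.0026 -0.0125]
256 290 345 [ 0.008  -0.0118 -0.0127] [ 0.0085  0.0146 -0.0139] [ 0.0123  0.0025 -0.0215]
264 288 347 [ 0.0075 -0.0121 -0.02  ] [ 0.0073  0.015  -0.0197] [ 0.0116  0.0025 -0.0279]
272 286 349 [ 0.0078 -0.0122 -0.0279] [ 0.0079  0.015  -0.0281] [ 0.0118  0.0024 -0.035 ]
280 281 354 [ 0.0133 -0.0123 -0.0437] [ 0.0132  0.0151 -0.0436] [ 0.0094  0.0024 -0.0372]
288 227 408 [ 0.0125 -0.0314 -0.0478] [ 0.0126  0.0341 -0.0481] [ 0.0051  0.0024 -0.0362]
296 212 423 [ 0.0123 -0.0352 -0.0526] [ 0.0128  0.0377 -0.0534] [ 0.0019  0.0024 -0.0369]
rail 86 ((6.895393371582031, -30.863487243652344), (50.73443603515625, 2.233707904815674), 0.3705584406852722) 37.5364491017215
rail 1231 ((3.976743698120117, 0.6365928649902344), (16.514434814453125, 57.670780181884766), 0.19387085735797882) 35.06468600104851
rail 1221 ((-23.9770
[... 181 characters left out ...]
69, 90.53215026855469), 0.7408473491668701) 15.282545361517245
bolt 251 267 87 135
127 254 262 [-10.4  43.2  27.8] [-6.  43.3 25.4] [-14.   43.3  26. ]
128 254 261 [-9.4 44.2 27.8] [-6.1 44.2 26.2] [-13.3  44.2  27.7]
129 254 262 [-10.9  45.   31. ] [-7.2 45.  31.7] [-14.9  45.   31.5]
130 252 263 [-10.2  45.9  32.5] [-5.2 45.9 31.5] [-15.7  46.   30.9]
131 251 265 [-10.9  46.9  31.5] [-3.6 47.  28.7] [-17.1  47.   28.3]
132 252 266 [-11.8  47.8  31.5] [-4.8 47.9 30. ] [-17.8  48.   26.7]
133 252 267 [-11.   48.7  32.6] [-5.2 48.7 32.1] [-18.6  49.   25.7]
134 251 266 [-10.8  49.7  31.9] [-3.3 49.8 28.4] [-17.7  49.9  27. ]
135 252 266 [-11.7  50.6  31.7] [-4.5 50.7 29.8] [-17.9  50.8  28.3]
```

```bash
sed -i 's/O=np.array(\[.4605,.2466\])/O=np.array([.461,.2464])/' h.py; python3 - <<'E'
from h import *
rel(j2w(-14,84,100),j2w(-14,84,23),j2w(-14,49.5,23))
E
```

```text
t 2.0 pos [0.3557 0.1765 0.1822] jig [-66.6 107.4 182.2] F [ 0.8  -0.34  0.81] yaw 1.71
[ 0.0233 -0.0526  0.0822]
[ 0.0233 -0.0526  0.1592]
[ 0.0578 -0.0527  0.1592]
```

Request:
play_rows(
  targets="0.023 -0.053 0 0 1;0.023 -0.053 0.05 0 1;0.023 -0.053 0.1 0 1;0.023 -0.053 0.13 0 1;0.023 -0.053 0.13 0 1",
)

```text
time_s: 2.5
position: [0.3756, 0.2295, 0.0495]
tool_rot: [[1.0, 0.029, -0.006], [0.029, -1.0, -0.002], [-0.007, 0.002, -1.0]]
ft_force: [0.3, -0.4, 1.3]
grip_width: 0.0003
```

```bash
python3 - <<'E'
from h import *
rel(j2w(-14,80,23),j2w(-14,49.5,23))
snap('top','top2');d=snap('wrist','wrist2')
cv2.imwrite('pics/c3.png',cv2.resize(cv2.imread('pics/wrist2.png')[:330,120:520],None,fx=1.8,fy=1.8))
E
```

```text
t 2.5 pos [0.3756 0.2295 0.0495] jig [-14.2  85.9  49.5] F [ 0.27 -0.43  1.3 ] yaw 1.67
[ 0.0061 -0.0003  0.0265]
[ 0.0366 -0.0004  0.0263]
```

View pics/c3.png

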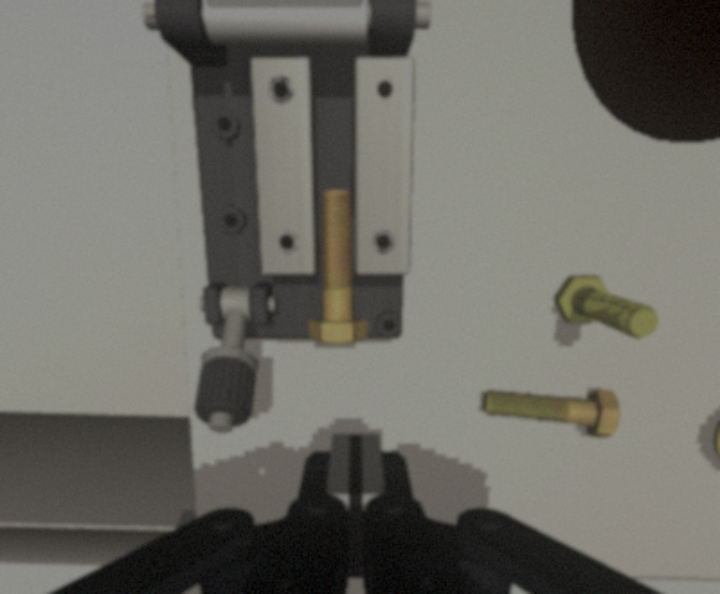

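```bash
python3 - <<'E'
from h import *
d=np.load('pics/wrist2.npz');p=w2j(pts(d,d['pos'],d['rot']))
m=(p[...,0]>8)&(p[...,0]<42)&(p[...,1]>36)&(p[...,1]<85)&(p[...,2]>28)
q=p[m];print(q.min(0),q.max(0)); o=q[np.argsort(-q[:,2])[:8]];print(o)
k=q[q[:,2]>40];print(k[k[:,1].argsort()[::-40]])
d=np.load('pics/top2.npz');p=w2j(pts(d));m=(p[...,0]>8)&(p[...,0]<42)&(p[...,1]>36)&(p[...,1]<85)&(p[...,2]>28)
q=p[m];print(q.max(0),q[np.argsort(-q[:,2])[:5]])
rel(j2w(-11,80,23),j2w(-11,49.5,23))
E
```

```text
[ 8.00147937 36.37727887 28.00179781] [ 41.96031831  84.9963589  144.44283536]
[[ 41.29878244  70.59650372 144.44283536]
 [ 40.63145188  70.1625762  144.34427681]
 [ 40.78291924  70.72983205 144.33183024]
 [ 38.58236182  70.70494677 144.12507298]
 [ 38.22168383  70.78239704 144.06048482]
 [ 35.10008586  70.26059801 144.0425991 ]
 [ 40.90877002  71.08508545 144.03099832]
 [ 39.98411621  70.81681617 144.02528044]]
[[ 13.59323039  84.9963589  106.6702508 ]
 [ 20.87267445  84.76299656 124.5436296 ]
 [ 20.73506008  84.54556864 123.3311517 ]
 [ 24.51392903  84.34965694 128.60436781]
 [ 21.81296306  84.01913716 126.2812098 ]
 [ 21.99082553  83.8137068  125.79253222]
 [ 22.47867767  83.63651203 124.56735362]
 [  9.41960978  83.43806703 107.56608347]
 [ 20.93589765  83.22534241 123.17978068]
 [ 18.64961998  83.04569574 119.56606207]
 [  9.65080304  82.7785094  107.86744627]
 [ 17.82203258  82.52764333 120.89357951]
 [ 22.38059236  82.27861272 133.77573603]
 [ 24.17759681  82.03739911 126.80033314]
 [ 21.36771631  81.79504948 123.88160924]
 [  9.20758428  81.51452719 107.91528806]
 [ 21.250671
[... 11818 characters left out ...]
 48.94678938]
 [ 19.11191624  54.49338979  47.0034001 ]
 [ 19.55457423  53.90975513  47.16616873]
 [ 20.46142779  53.36858371  45.227907  ]
 [ 20.42946096  52.83349316  45.21007819]
 [ 25.4189248   52.10847144  45.85744381]
 [ 19.30276284  51.24531382  45.12297967]
 [ 23.14267854  50.42461656  46.19607977]]
[ 41.95477835  84.99361455 357.94389887] [[ 31.92727381  84.37518941 357.94389887]
 [ 35.51564384  84.35938323 357.47033748]
 [ 37.84289759  84.33614726 357.38378969]
 [ 33.30588181  84.40470188 357.15745318]
 [ 34.48457292  84.39588496 357.06348014]]
t 2.6 pos [0.3777 0.2305 0.0529] jig [-13.3  83.8  52.9] F [ 0.26 -1.    0.54] yaw 1.71
[ 0.0037 -0.0023  0.0299]
[ 0.0342 -0.0023  0.03  ]
```

Request:
play_rows(
  targets="0.003 -0.003 0.015 0 1;0.003 -0.003 0.03 0 1;0.012 -0.003 0.03 0 1;0.016 -0.003 0.03 0 1;0.02 -0.003 0.03 0 1",
)

```text
time_s: 3.1
position: [0.3981, 0.2349, 0.0234]
tool_rot: [[1.0, 0.031, 0.003], [0.031, -1.0, 0.001], [0.003, -0.001, -1.0]]
ft_force: [-1.1, 0.8, 1.3]
grip_width: 0.0002
```

```bash
python3 - <<'E'
from h import *
rel(j2w(-10,49.5,22))
E
```

```text
t 3.1 pos [0.3981 0.2349 0.0234] jig [-9.5 63.2 23.4] F [-1.06  0.84  1.27] yaw 1.8
[0.0137 0.0005 0.0015]
```

Request:
play_rows(
  targets="0.003 0 0.001 0 1;0.006 0 0.001 0 1;0.008 0 0.001 0 1;0.01 0 0.001 0 1",
)

```text
time_s: 3.5
position: [0.4067, 0.2353, 0.021]
tool_rot: [[0.999, 0.032, -0.0], [0.032, -0.999, -0.0], [-0.0, 0.0, -1.0]]
ft_force: [0.3, -0.2, 0.4]
grip_width: -0.0004
```

```bash
python3 - <<'E'
from h import *
rel(j2w(-10,49.5,22))
snap('side','s3')
t=cv2.imread('pics/s3.png')[200:300,230:380]; cv2.imwrite('pics/c4.png',cv2.resize(t,None,fx=5,fy=5,interpolation=2))
E
```

```text
t 3.5 pos [0.4067 0.2353 0.021 ] jig [-9.4 54.7 21. ] F [ 0.33 -0.16  0.37] yaw 1.84
[ 0.0052  0.0006 -0.001 ]
```

View pics/c4.png

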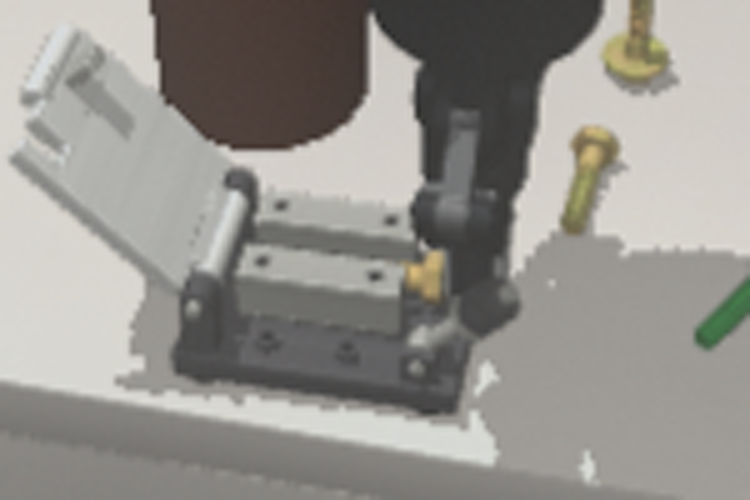

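Request:
play_rows(
  targets="0.001 0 -0.001 0 1;0.002 0 -0.001 0 1;0.003 0 -0.001 0 1;0.004 0 -0.001 0 1;0.004 0 -0.001 0 1",
)

```text
time_s: 4.05
position: [0.4107, 0.2354, 0.0219]
tool_rot: [[0.999, 0.032, 0.0], [0.032, -0.999, 0.0], [0.0, -0.0, -1.0]]
ft_force: [-0.1, -0.9, 0.5]
grip_width: 0.0001
```

Request:
play_rows(
  targets="0.001 0 0 0 1;0.0015 0 0 0 1;0.002 0 0 0 1;0.002 0 0 0 1",
)

```text
time_s: 4.45
position: [0.412, 0.2354, 0.0218]
tool_rot: [[0.999, 0.032, -0.001], [0.032, -0.999, -0.0], [-0.001, 0.0, -1.0]]
ft_force: [-5.3, -0.1, 2.3]
grip_width: -0.0003
```

```bash
python3 - <<'E'
from h import *
rel(j2w(-10,49.5,22))
E
```

```text
t 4.45 pos [0.412  0.2354 0.0218] jig [-9.4 49.4 21.8] F [-5.31 -0.09  2.32] yaw 1.83
[-0.0002  0.0006 -0.0002]
```

Request:
play_rows(
  targets="0.0005 0 0 0 1;0.001 0 0 0 1;0.001 0 0 0 1",
)

```text
time_s: 4.75
position: [0.4123, 0.2354, 0.0217]
tool_rot: [[0.999, 0.032, -0.003], [0.032, -0.999, -0.0], [-0.003, 0.0, -1.0]]
ft_force: [-7.4, 1.3, 3.9]
grip_width: 0.0001
```

Request:
play_rows(
  targets="-0.01 0 0 0 1;-0.03 0 0 0 1;-0.035 0 -0.03 0 1;-0.035 0 -0.08 0 1;-0.035 0 -0.13 0 1",
)

```text
time_s: 5.25
position: [0.3782, 0.2342, 0.1535]
tool_rot: [[0.999, 0.032, 0.0], [0.032, -0.999, -0.0], [0.0, 0.0, -1.0]]
ft_force: [0.8, 0.4, -0.3]
grip_width: 0.0002
```

```bash
python3 - <<'E'
from h import *
rel(j2w(-8,80,200))
for n in ['side','top','wrist']:snap(n,n+'4')
t=cv2.imread('pics/side4.png')[200:300,230:380]; a=cv2.resize(t,(600,400),interpolation=2)
t=cv2.imread('pics/wrist4.png')[0:250,150:400]; b=cv2.resize(t,(400,400),interpolation=2)
cv2.imwrite('pics/c5.png',cv2.resize(np.hstack([a,b]),(800,320)))
E
```

```text
t 5.25 pos [0.3782 0.2342 0.1535] jig [ -9.6  83.1 153.5] F [ 0.77  0.39 -0.32] yaw 1.84
[ 0.0031 -0.0016 -0.0465]
```

View pics/c5.png

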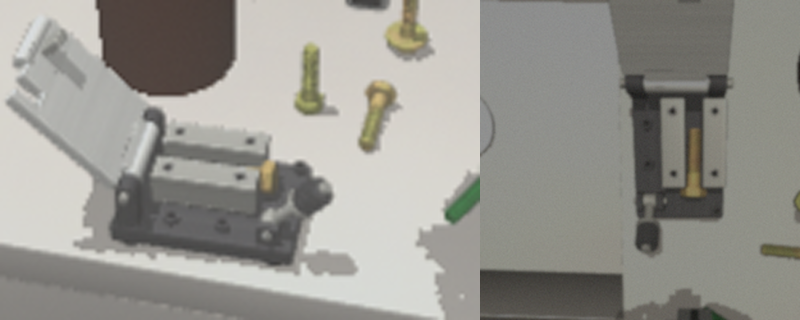

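The bolt head is flat against the rail ends: side crop (268,175), wrist crop (694,190). Next I'll measure the open leaf.

```bash
python3 - <<'E'
from h import *
for n in ['top4','side4']:
    p=w2j(pts(np.load('pics/%s.npz'%n)))
    m=(p[...,0]>-26)&(p[...,0]<20)&(p[...,1]<-45)&(p[...,1]>-130)&(p[...,2]>50)&(p[...,2]<140)
    q=p[m]; r=np.hypot(q[:,1]+34,q[:,2]-40); a=np.arctan2(q[:,2]-40,q[:,1]+34)
    print(n,len(q),'rmax',np.percentile(r,[50,95,99,100]).round(1))
    for lo,hi in [(30,45),(45,60),(60,74),(76,95)]:
        k=(r>lo)&(r<hi); print(lo,k.sum(),np.median(a[k]).round(3), 'x',q[k][:,0].min().round(1),q[k][:,0].max().round(1),'y',np.percentile(q[k][:,1],[5,95]).round(1),'z',np.percentile(q[k][:,2],[5,95]).round(1))
    k=r>78;print('cen',np.median(q[k],0))
rel(j2w(-8,80,215),j2w(-8,-118,215),j2w(-8,-118,100))
E
```

```text
top4 858 rmax [57.6 86.9 88.5 89.5]
30 170 2.225 x -25.9 19.8 y [-61.8 -52.3] z [64.7 74.5]
45 183 2.255 x -25.9 19.7 y [-71.5 -61.8] z [75.9 85.5]
60 150 2.274 x -25.7 19.4 y [-81.6 -72.2] z [85.9 95.6]
76 235 2.286 x -25.6 19.4 y [-95.2 -76. ] z [ 98.  107.6]
cen [ -6.59160242 -88.49790553 103.51874879]
side4 764 rmax [57.  86.3 88.4 88.6]
30 151 2.247 x -25.7 19.9 y [-62.1 -52.7] z [64.5 74.2]
45 159 2.274 x -25.1 19.7 y [-72.7 -63.1] z [75.5 84.9]
60 148 2.291 x -25.8 19.9 y [-83.2 -73.7] z [85.8 94.7]
76 186 2.297 x -25.7 19.6 y [-95.  -76.5] z [ 97.3 106.8]
cen [ -2.90707073 -88.95757726 102.75887104]
t 5.4 pos [0.38   0.2348 0.1546] jig [ -9.1  81.3 154.6] F [ 0.38  0.25 -2.01] yaw 1.84
[ 0.0018 -0.0012 -0.0604]
[ 0.1998 -0.0011 -0.0588]
[ 0.1989 -0.0009  0.0562]
```

Request:
play_rows(
  targets="0.05 -0.004 -0.01 0 1;0.1 -0.004 -0.01 0 1;0.15 -0.004 -0.01 0 1;0.199 -0.004 -0.01 0 1;0.199 -0.004 -0.01 0 1",
)

```text
time_s: 5.9
position: [0.5819, 0.2437, 0.1586]
tool_rot: [[1.0, 0.029, -0.0], [0.029, -1.0, -0.001], [-0.0, 0.001, -1.0]]
ft_force: [-1.6, -0.5, -0.2]
grip_width: 0.0002
```

```bash
python3 - <<'E'
from h import *
rel(j2w(-5,-118,88))
snap('side','s5');snap('top','t5')
E
```

```text
t 5.9 pos [0.5819 0.2437 0.1586] jig [  -6.5 -120.7  158.6] F [-1.59 -0.49 -0.17] yaw 1.69
[-0.0027 -0.0015  0.0706]
```

View pics/s5.png

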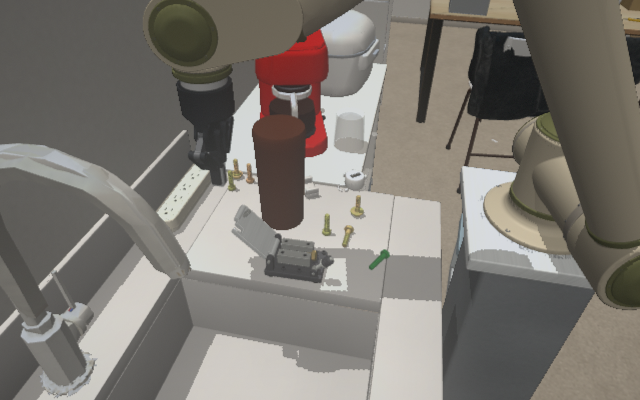

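Request:
play_rows(
  targets="0 -0.001 0.035 0 1;0 -0.001 0.07 0 1;0 -0.001 0.07 0 1",
)

```text
time_s: 6.3
position: [0.5737, 0.2453, 0.0875]
tool_rot: [[0.999, 0.032, -0.01], [0.032, -0.999, -0.002], [-0.01, 0.002, -1.0]]
ft_force: [-0.2, 0.2, 0.7]
grip_width: -0.0001
```

```bash
python3 - <<'E'
from h import *
rel(j2w(-5,-109,88))
for n in ['side','top']:snap(n,n+'6')
t=cv2.imread('pics/side6.png')[150:280,170:340]; a=cv2.resize(t,(523,400),interpolation=2)
t=cv2.imread('pics/top6.png')[60:240,200:330]; b=cv2.resize(t,(289,400),interpolation=2)
cv2.imwrite('pics/c6.png',cv2.resize(np.hstack([a,b]),(800,394)))
E
```

```text
t 6.3 pos [0.5737 0.2453 0.0875] jig [  -4.6 -112.6   87.5] F [-0.2  0.2  0.7] yaw 1.86
[-0.0036  0.0004 -0.0004]
```

View pics/c6.png

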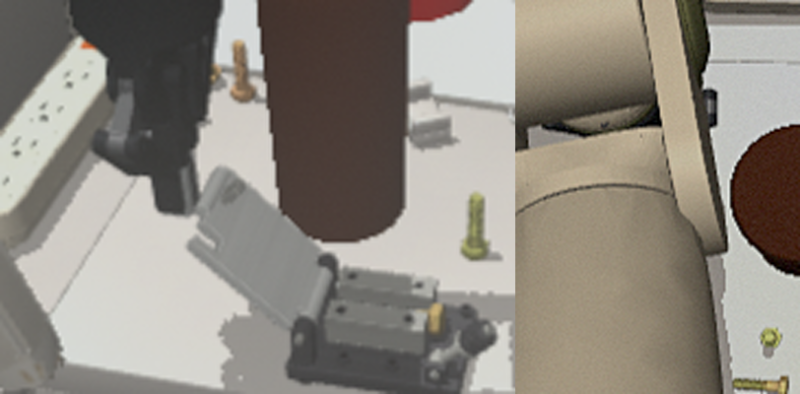

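Request:
play_rows(
  targets="0 0 0 0 1;-0.005 0 -0.005 0 1;-0.010 0 -0.010 0 1;-0.015 0 -0.014 0 1;-0.021 0 -0.017 0 1",
)

```text
time_s: 6.9
position: [0.5561, 0.2451, 0.11]
tool_rot: [[0.999, 0.032, 0.001], [0.032, -0.999, 0.0], [0.001, -0.0, -1.0]]
ft_force: [-0.4, 0.3, 0.2]
grip_width: -0.0001
```

```bash
python3 - <<'E'
from h import *
rel(j2w(-5,-92,104),j2w(-5,-71.7,113),j2w(-5,-57,118))
for n in ['side']:snap(n,n+'7')
t=cv2.imread('pics/side7.png')[150:280,170:340]; a=cv2.resize(t,(523,400),interpolation=2)
cv2.imwrite('pics/c7.png',a)
E
```

```text
t 6.9 pos [0.5561 0.2451 0.11  ] jig [ -4.3 -95.  110. ] F [-0.37  0.31  0.18] yaw 1.83
[-0.003   0.0007  0.0059]
[-0.0233  0.0007 -0.0031]
[-0.038   0.0007 -0.0081]
```

View pics/c7.png

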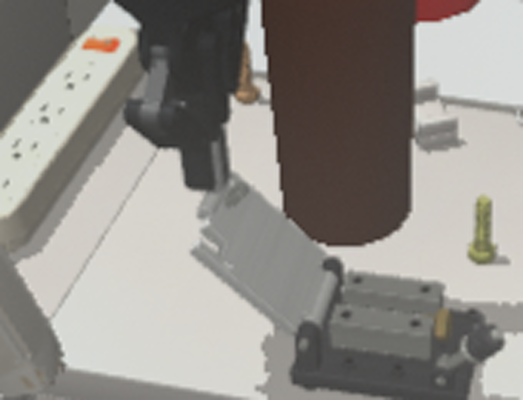

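Request:
play_rows(
  targets="0.01 0 -0.003 0 1;0.026 0 -0.003 0 1;0.026 0 -0.003 0 1",
)

```text
time_s: 7.25
position: [0.5835, 0.2457, 0.1119]
tool_rot: [[1.0, 0.031, 0.001], [0.031, -1.0, 0.0], [0.001, -0.0, -1.0]]
ft_force: [0.8, 0.4, -0.4]
grip_width: -0.0004
```

```bash
python3 - <<'E'
from h import *
rel(j2w(-5,-119,88))
snap('side','s8')
p=w2j(pts(np.load('pics/s8.npz')))
m=(p[...,0]>-26)&(p[...,0]<20)&(p[...,1]<-45)&(p[...,1]>-130)&(p[...,2]>50)&(p[...,2]<140)
q=p[m]; r=np.hypot(q[:,1]+34,q[:,2]-40); a=np.arctan2(q[:,2]-40,q[:,1]+34);k=(r>45)&(r<60);print(np.median(a[k]),k.sum())
E
```

```text
t 7.25 pos [0.5835 0.2457 0.1119] jig [  -4.5 -122.4  111.9] F [ 0.81  0.44 -0.43] yaw 1.8
[-0.0034  0.0005  0.0239]
2.2743742546673285 157
```

Request:
play_rows(
  targets="0 0 0.012 0 1;0 0 0.024 0 1;0.001 0 0.024 0 1;0.001 0 0.024 0 1;0.001 0 0.024 0 1",
)

```text
time_s: 7.8
position: [0.5835, 0.2459, 0.0881]
tool_rot: [[0.999, 0.032, 0.0], [0.032, -0.999, 0.0], [0.0, -0.0, -1.0]]
ft_force: [-0.1, -0.0, 0.7]
grip_width: 0.0002
```

```bash
python3 - <<'E'
from h import *
rel(j2w(-5,-109,88))
E
```

```text
t 7.8 pos [0.5835 0.2459 0.0881] jig [  -4.3 -122.4   88.1] F [-0.08 -0.02  0.66] yaw 1.83
[-0.0134  0.0007  0.0001]
```

Request:
play_rows(
  targets="-0.010 0 0 0 1;-0.014 0 0 0 1;-0.0175 0 -0.003 0 1;-0.0215 0 -0.006 0 1;-0.0255 0 -0.009 0 1",
)

```text
time_s: 8.3
position: [0.5584, 0.2452, 0.098]
tool_rot: [[0.999, 0.032, 0.003], [0.032, -0.999, 0.0], [0.003, -0.0, -1.0]]
ft_force: [5.9, 1.3, 3.8]
grip_width: -0.0002
```

```bash
cat >> h.py <<'E'
def leaf(n,f):
    snap(n,f); p=w2j(pts(np.load('pics/%s.npz'%f)))
    m=(p[...,0]>12)&(p[...,0]<33)&(p[...,1]<60)&(p[...,1]>-130)&(p[...,2]>50)&(p[...,2]<140)
    q=p[m]; r=np.hypot(q[:,1]+34,q[:,2]-40); a=np.arctan2(q[:,2]-40,q[:,1]+34);k=(r>35)&(r<60);print('leaf face',np.median(a[k]).round(3),k.sum())
E
python3 - <<'E'
from h import *
rel(j2w(-5,-80,108))
leaf('side','s9')
t=cv2.imread('pics/s9.png')[150:280,170:340]; a=cv2.resize(t,(523,400),interpolation=2)
cv2.imwrite('pics/c9.png',a)
E
```

```text
t 8.3 pos [0.5584 0.2452 0.098 ] jig [ -4.3 -97.3  98. ] F [5.92 1.32 3.84] yaw 1.83
[-0.0173  0.0007 -0.01  ]
leaf face 2.09 114
```

View pics/c9.png

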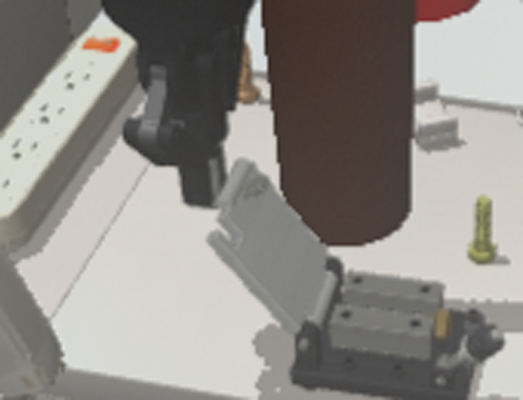

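Request:
play_rows(
  targets="-0.005 0 -0.004 0 1;-0.011 0 -0.007 0 1;-0.017 0 -0.010 0 1;-0.023 0 -0.013 0 1;-0.029 0 -0.015 0 1",
)

```text
time_s: 8.85
position: [0.5276, 0.2441, 0.1116]
tool_rot: [[0.999, 0.032, -0.002], [0.032, -0.999, -0.0], [-0.002, 0.0, -1.0]]
ft_force: [1.9, 0.6, -1.0]
grip_width: -0.0004
```

```bash
python3 - <<'E'
from h import *
rel(j2w(-5,-57,118),j2w(-5,-43,121),j2w(-5,-28.5,120.5))
leaf('side','s10')
t=cv2.imread('pics/s10.png')[150:280,170:340]; a=cv2.resize(t,(523,400),interpolation=2)
cv2.imwrite('pics/c10.png',a)
E
```

```text
t 8.85 pos [0.5276 0.2441 0.1116] jig [ -4.4 -66.5 111.6] F [ 1.9   0.56 -0.97] yaw 1.84
[-0.0095  0.0006 -0.0064]
[-0.0235  0.0006 -0.0094]
[-0.038   0.0006 -0.0088]
leaf face 1.685 72
```

View pics/c10.png

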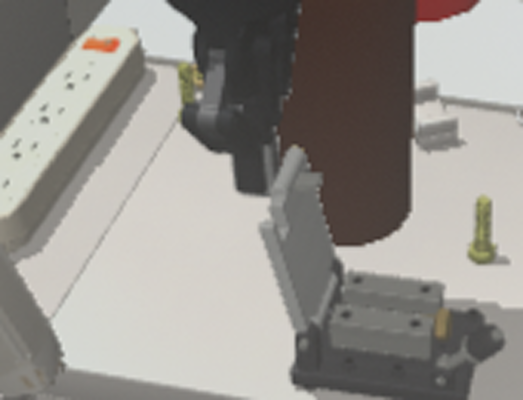

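Request:
play_rows(
  targets="-0.005 0 -0.004 0 1;-0.0095 0 -0.006 0 1;-0.0165 0 -0.007 0 1;-0.0235 0 -0.008 0 1;-0.0305 0 -0.008 0 1",
)

```text
time_s: 9.4
position: [0.4978, 0.2432, 0.12]
tool_rot: [[0.999, 0.032, -0.0], [0.032, -0.999, -0.0], [-0.0, 0.0, -1.0]]
ft_force: [2.1, 0.6, -1.3]
grip_width: -0.0001
```

```bash
python3 - <<'E'
from h import *
rel(j2w(-5,-29,118.6),j2w(-5,-9.3,112))
leaf('side','s11')
t=cv2.imread('pics/s11.png')[150:280,170:340]; a=cv2.resize(t,(523,400),interpolation=2)
cv2.imwrite('pics/c11.png',a)
E
```

```text
t 9.4 pos [0.4978 0.2432 0.12  ] jig [ -4.4 -36.7 120. ] F [ 2.07  0.6  -1.32] yaw 1.83
[-0.0077  0.0006  0.0014]
[-0.0274  0.0006  0.008 ]
leaf face 1.325 20
```

View pics/c11.png

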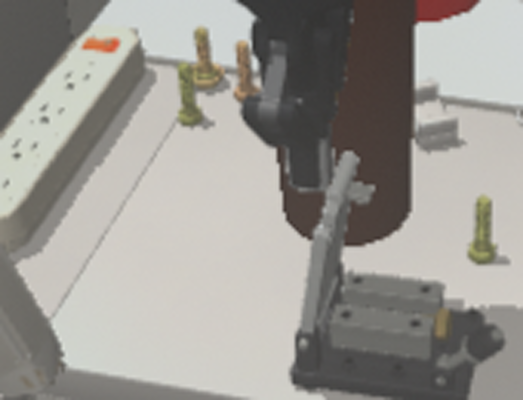

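Request:
play_rows(
  targets="-0.008 0 0.0014 0 1;-0.0175 0 0.004 0 1;-0.027 0 0.008 0 1;-0.036 0 0.0135 0 1;-0.0445 0 0.020 0 1",
)

```text
time_s: 9.95
position: [0.453, 0.2417, 0.0995]
tool_rot: [[0.999, 0.032, -0.0], [0.032, -0.999, -0.0], [-0.0, 0.0, -1.0]]
ft_force: [1.9, 0.1, -0.3]
grip_width: 0.0005
```

```bash
python3 - <<'E'
from h import *
rel(j2w(-5,8,100),j2w(-5,21.8,84.3))
leaf('side','s12')
t=cv2.imread('pics/s12.png')[150:280,170:340]; a=cv2.resize(t,(523,400),interpolation=2)
cv2.imwrite('pics/c12.png',a)
E
```

```text
t 9.95 pos [0.453  0.2417 0.0995] jig [-4.4  8.2 99.5] F [ 1.91  0.09 -0.28] yaw 1.84
[ 0.0002  0.0006 -0.0005]
[-0.0136  0.0006  0.0152]
leaf face 0.881 68
```

View pics/c12.png

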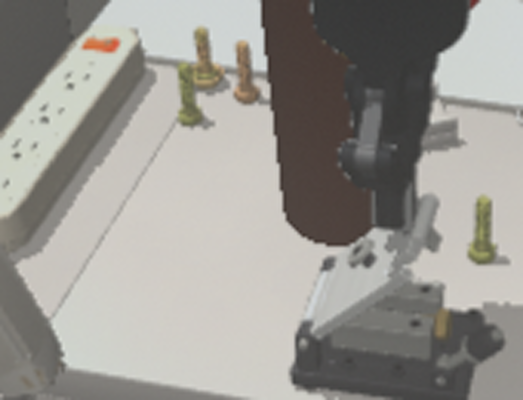

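Request:
play_rows(
  targets="-0.007 0 0.007 0 1;-0.0136 0 0.0152 0 1;-0.0188 0 0.0243 0 1;-0.0228 0 0.034 0 1;-0.0247 0 0.0407 0 1",
)

```text
time_s: 10.5
position: [0.4284, 0.2409, 0.0582]
tool_rot: [[0.999, 0.032, -0.001], [0.032, -0.999, -0.0], [-0.001, 0.0, -1.0]]
ft_force: [-0.8, -0.2, 1.3]
grip_width: -0.0004
```

```bash
python3 - <<'E'
from h import *
rel(j2w(-5,34.3,52),j2w(-5,35,45))
snap('side','s13')
t=cv2.imread('pics/s13.png')[150:280,170:340]; a=cv2.resize(t,(523,400),interpolation=2)
cv2.imwrite('pics/c13.png',a)
E
```

```text
t 10.5 pos [0.4284 0.2409 0.0582] jig [-4.5 32.8 58.2] F [-0.81 -0.19  1.3 ] yaw 1.83
[-0.0015  0.0005  0.0062]
[-0.0022  0.0005  0.0132]
```

View pics/c13.png

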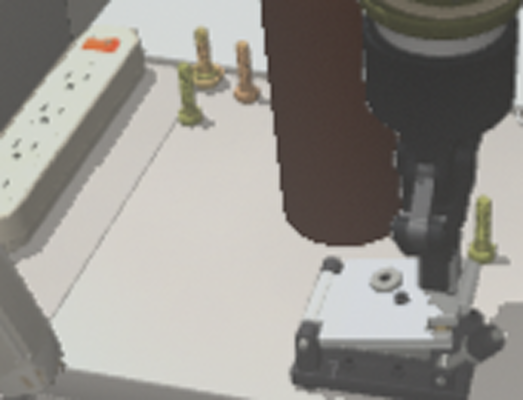

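Request:
play_rows(
  targets="-0.001 0 0.004 0 1;-0.002 0 0.008 0 1;-0.002 0 0.011 0 1;-0.002 0 0.013 0 1;-0.002 0 0.0135 0 1",
)

```text
time_s: 11.05
position: [0.4272, 0.2409, 0.0456]
tool_rot: [[0.999, 0.032, -0.0], [0.032, -0.999, -0.0], [-0.0, 0.0, -1.0]]
ft_force: [-1.2, 0.4, 0.4]
grip_width: -0.0002
```

```bash
python3 - <<'E'
from h import *
rel(j2w(-5,35,45))
E
```

```text
t 11.05 pos [0.4272 0.2409 0.0456] jig [-4.5 33.9 45.6] F [-1.18  0.4   0.42] yaw 1.83
[-0.0011  0.0005  0.0006]
```

Request:
play_rows(
  targets="0 0 0.001 0 1;0 0 0.002 0 1;0 0 0.003 0 1;0 0 0.003 0 1",
)

```text
time_s: 11.45
position: [0.4274, 0.241, 0.0438]
tool_rot: [[0.999, 0.032, 0.001], [0.032, -0.999, 0.0], [0.001, -0.0, -1.0]]
ft_force: [-4.3, -1.4, 13.8]
grip_width: 0.0002
```

```bash
python3 - <<'E'
from h import *
rel(j2w(-5,35,45))
E
```

```text
t 11.45 pos [0.4274 0.241  0.0438] jig [-4.4 33.8 43.8] F [-4.27 -1.38 13.84] yaw 1.84
[-0.0012  0.0006 -0.0012]
```

Request:
play_rows(
  targets="0 0 -0.02 0 1;0 0 -0.06 0 1;-0.03 -0.014 -0.066 0 1;-0.066 -0.029 -0.066 0 1;-0.066 -0.029 -0.066 0 1",
)

```text
time_s: 11.95
position: [0.3567, 0.2685, 0.109]
tool_rot: [[0.999, 0.035, -0.002], [0.035, -0.999, -0.0], [-0.002, 0.0, -1.0]]
ft_force: [0.1, 0.4, 0.7]
grip_width: -0.0001
```

```bash
python3 - <<'E'
from h import *
rel(j2w(24,97,49))
for n in ['side','wrist']:snap(n,n+'14')
t=cv2.imread('pics/side14.png')[200:300,230:380]; a=cv2.resize(t,(600,400),interpolation=2)
t=cv2.imread('pics/wrist14.png')[0:340,180:520]; b=cv2.resize(t,(400,400),interpolation=2)
cv2.imwrite('pics/c14.png',cv2.resize(np.hstack([a,b]),(800,320)))
p=w2j(pts(np.load('pics/side14.npz')))
m=(p[...,0]>-20)&(p[...,0]<30)&(p[...,1]>-20)&(p[...,1]<45)&(p[...,2]>34)&(p[...,2]<52);q=p[m];print(np.median(q,0),np.polyfit(q[:,1],q[:,2],1),len(q))
m=(p[...,0]>8)&(p[...,0]<42)&(p[...,1]>58)&(p[...,1]<90)&(p[...,2]>28)&(p[...,2]<80);q=p[m];print('clamp',q.min(0),q.max(0),q[np.argmax(q[:,1])])
E
```

```text
t 11.95 pos [0.3567 0.2685 0.109 ] jig [ 25.3 103.5 109. ] F [0.06 0.42 0.69] yaw 1.98
[0.0066 0.0014 0.06  ]
[ 5.848654   12.40701452 43.51493827] [-1.22035453e-02  4.38302293e+01] 765
clamp [18.23688184 58.20377456 36.47380682] [33.46495675 73.96909427 59.62930676] [26.89139429 73.96909427 48.9162262 ]
```

View pics/c14.png

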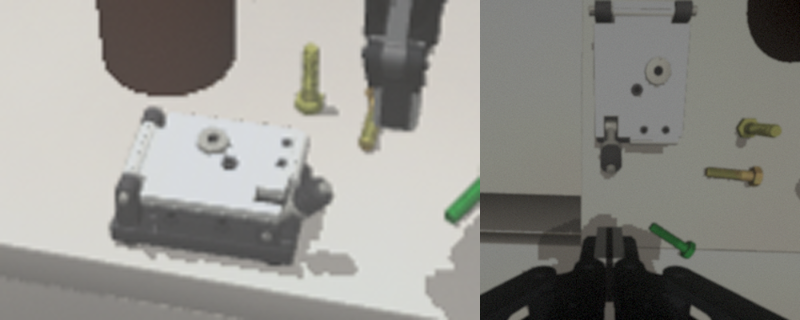

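The leaf lies flat: its top measures 43.5 mm with a slope of -0.01. The swing bolt still leans out, at (315,190) in the side crop.

Request:
play_rows(
  targets="0.002 0.001 0.03 0 1;0.002 0.001 0.059 0 1;0.002 0.001 0.059 0 1;0.002 0.001 0.059 0 1",
)

```text
time_s: 12.45
position: [0.3632, 0.2667, 0.05]
tool_rot: [[1.0, 0.031, -0.0], [0.031, -1.0, -0.0], [-0.0, 0.0, -1.0]]
ft_force: [0.1, -0.4, 0.8]
grip_width: -0.0002
```

```bash
python3 - <<'E'
from h import *
rel(j2w(24,86,49),j2w(24,60.5,49))
E
```

```text
t 12.45 pos [0.3632 0.2667 0.05  ] jig [23.4 97.1 50. ] F [ 0.07 -0.38  0.84] yaw 1.79
[ 0.0111 -0.0006  0.001 ]
[ 0.0366 -0.0006  0.001 ]
```

Request:
play_rows(
  targets="0.008 0 0 0 1;0.013 0 0 0 1;0.018 0 0 0 1;0.023 0 0 0 1;0.028 0 0 0 1",
)

```text
time_s: 12.95
position: [0.381, 0.2672, 0.0509]
tool_rot: [[0.999, 0.032, -0.021], [0.032, -0.999, -0.003], [-0.021, 0.002, -1.0]]
ft_force: [-56.4, 3.7, 60.2]
grip_width: -0.0004
```

```bash
python3 - <<'E'
from h import *
rel(j2w(24,60.5,50))
snap('side','s15')
t=cv2.imread('pics/s15.png')[200:300,230:380]; cv2.imwrite('pics/c15.png',cv2.resize(t,(600,400),interpolation=2))
E
```

```text
t 12.95 pos [0.381  0.2672 0.0509] jig [23.3 79.3 50.9] F [-56.36   3.73  60.21] yaw 1.83
[ 0.0188 -0.0007  0.0005]
```

View pics/c15.png

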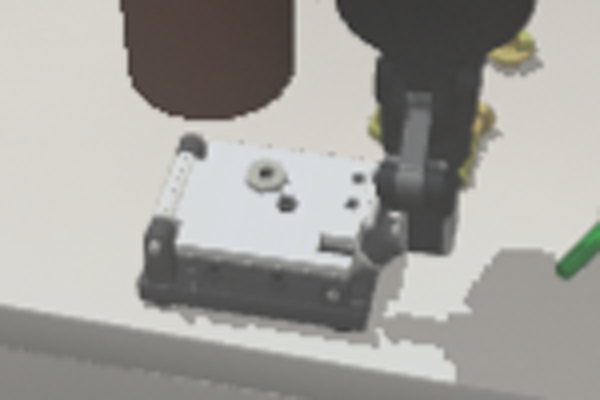

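Fingertip force is 56/60 N along the stem axis. The tip edge is pushing on the nut's end face, so there is no turning moment. I'll back off and go in lower.

Request:
play_rows(
  targets="-0.012 0 0 0 1;-0.028 0 0 0 1;-0.028 0 0 0 1;-0.028 0 0.011 0 1;-0.028 0 0.011 0 1",
)

```text
time_s: 13.5
position: [0.3633, 0.2668, 0.0385]
tool_rot: [[0.999, 0.032, 0.0], [0.032, -0.999, -0.0], [0.0, 0.0, -1.0]]
ft_force: [0.0, 0.5, 0.1]
grip_width: 0.0003
```

```bash
python3 - <<'E'
from h import *
rel(j2w(24,87,39))
for n in ['side','wrist','top']:snap(n,n+'16')
t=cv2.imread('pics/side16.png')[200:300,230:380]; a=cv2.resize(t,(600,400),interpolation=2)
t=cv2.imread('pics/wrist16.png')[0:340,180:520]; b=cv2.resize(t,(400,400),interpolation=2)
cv2.imwrite('pics/c16.png',cv2.resize(np.hstack([a,b]),(800,320)))
E
```

```text
t 13.5 pos [0.3633 0.2668 0.0385] jig [23.5 97.  38.5] F [0.03 0.53 0.08] yaw 1.82
[ 0.01   -0.0005 -0.0005]
```

View pics/c16.png

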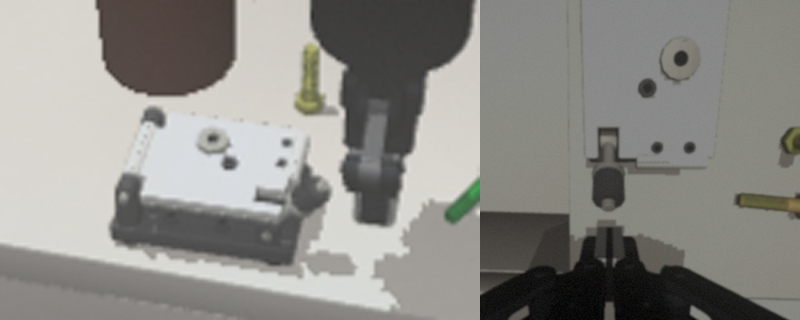

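Request:
play_rows(
  targets="0.008 0 0.0025 0 1;0.010 0 0.0025 0 1;0.0115 0 0.001 0 1;0.0135 0 -0.001 0 1;0.015 0 -0.0025 0 1",
)

```text
time_s: 14.15
position: [0.3774, 0.2673, 0.0414]
tool_rot: [[0.999, 0.032, -0.0], [0.032, -0.999, -0.0], [-0.0, 0.0, -1.0]]
ft_force: [-0.7, -0.1, -0.7]
grip_width: -0.0
```

```bash
python3 - <<'E'
from h import *
rel(j2w(24,79.8,42))
snap('side','s17')
t=cv2.imread('pics/s17.png')[200:300,230:380]; cv2.imwrite('pics/c17.png',cv2.resize(t,(600,400),interpolation=2))
E
```

```text
t 14.15 pos [0.3774 0.2673 0.0414] jig [23.5 82.9 41.4] F [-0.66 -0.09 -0.7 ] yaw 1.83
[ 0.0031 -0.0005 -0.0006]
```

View pics/c17.png

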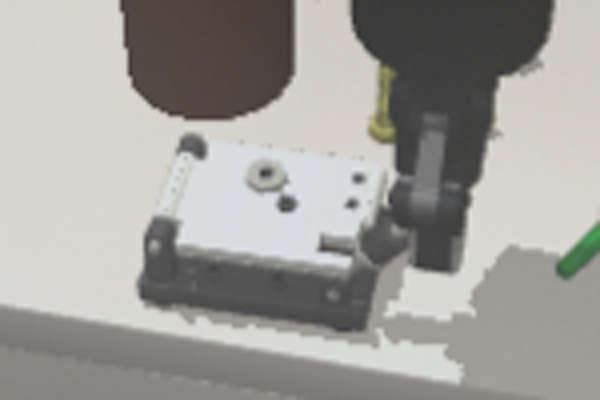

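Request:
play_rows(
  targets="0.002 0 -0.002 0 1;0.004 0 -0.004 0 1;0.006 0 -0.005 0 1",
)

```text
time_s: 14.5
position: [0.3835, 0.2675, 0.0465]
tool_rot: [[0.999, 0.032, -0.0], [0.032, -0.999, -0.0], [-0.0, 0.0, -1.0]]
ft_force: [-2.2, -1.1, 1.7]
grip_width: -0.0001
```

```bash
python3 - <<'E'
from h import *
rel()
snap('side','s18')
t=cv2.imread('pics/s18.png')[200:300,230:380]; cv2.imwrite('pics/c18.png',cv2.resize(t,(600,400),interpolation=2))
E
```

```text
t 14.5 pos [0.3835 0.2675 0.0465] jig [23.6 76.8 46.5] F [-2.21 -1.08  1.74] yaw 1.84
```

View pics/c18.png

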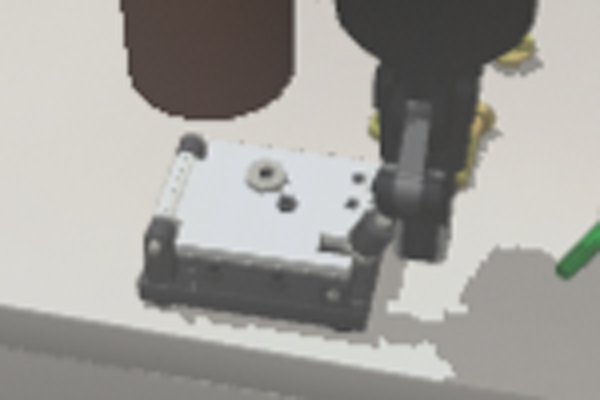

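Request:
play_rows(
  targets="0.003 0 -0.002 0 1;0.006 0 -0.003 0 1;0.009 0 -0.0035 0 1;0.012 0 -0.004 0 1",
)

```text
time_s: 14.95
position: [0.3958, 0.268, 0.0503]
tool_rot: [[0.999, 0.032, 0.0], [0.032, -0.999, 0.0], [0.0, -0.0, -1.0]]
ft_force: [-1.6, -0.4, 1.6]
grip_width: -0.0
```

Request:
play_rows(
  targets="0.0015 0 0 0 1;0.003 0 0 0 1;0.004 0 0 0 1",
)

```text
time_s: 15.25
position: [0.3995, 0.268, 0.0502]
tool_rot: [[0.999, 0.032, -0.0], [0.032, -0.999, 0.0], [-0.0, -0.0, -1.0]]
ft_force: [-0.4, -0.1, 0.7]
grip_width: 0.0005
```

```bash
python3 - <<'E'
from h import *
rel()
snap('side','s19')
t=cv2.imread('pics/s19.png')[200:300,230:380]; cv2.imwrite('pics/c19.png',cv2.resize(t,(600,400),interpolation=2))
E
```

```text
t 15.25 pos [0.3995 0.268  0.0502] jig [23.6 60.8 50.2] F [-0.41 -0.08  0.7 ] yaw 1.83
```

View pics/c19.png

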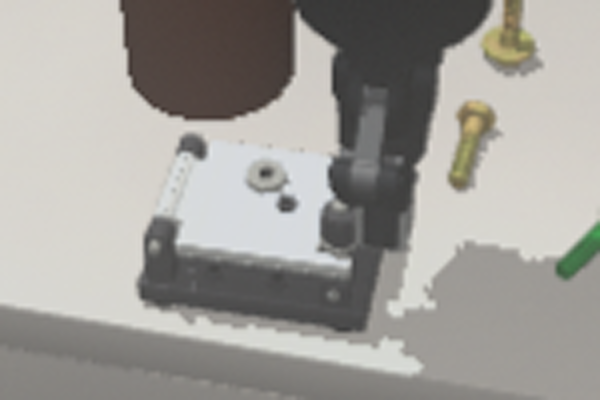

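Nearly upright. I'll creep in until it meets the stop.

Request:
play_rows(
  targets="0.0005 0 0 0 1;0.001 0 0 0 1;0.0015 0 0 0 1;0.0015 0 0 0 1",
)

```text
time_s: 15.7
position: [0.4002, 0.268, 0.0502]
tool_rot: [[0.999, 0.032, -0.001], [0.032, -0.999, -0.0], [-0.001, 0.0, -1.0]]
ft_force: [-4.9, 0.3, 3.6]
grip_width: 0.0003
```

Request:
play_rows(
  targets="0.0005 0 0 0 1;0.001 0 0 0 1;0.001 0 0 0 1",
)

```text
time_s: 16.0
position: [0.4004, 0.268, 0.0501]
tool_rot: [[0.999, 0.032, -0.003], [0.032, -0.999, -0.001], [-0.003, 0.0, -1.0]]
ft_force: [-8.6, 0.7, 5.1]
grip_width: -0.0001
```

Request:
play_rows(
  targets="-0.01 0 0 0 1;-0.05 0 0 0 1;-0.05 0 -0.05 0 1;-0.05 0 -0.1 0 1;-0.05 0 -0.1 0 1",
)

```text
time_s: 16.5
position: [0.3542, 0.2676, 0.1556]
tool_rot: [[0.999, 0.032, 0.012], [0.032, -0.999, 0.004], [0.012, -0.004, -1.0]]
ft_force: [0.5, 0.0, 0.1]
grip_width: 0.0
```

```bash
python3 - <<'E'
from h import *
rel()
for n in ['side','wrist','top']:snap(n,n+'20')
t=cv2.imread('pics/side20.png')[200:300,230:380]; a=cv2.resize(t,(600,400),interpolation=2)
t=cv2.imread('pics/wrist20.png')[0:340,180:520]; b=cv2.resize(t,(400,400),interpolation=2)
cv2.imwrite('pics/c20.png',cv2.resize(np.hstack([a,b]),(800,320)))
for f in ['side20','top20','wrist20']:
    d=np.load('pics/%s.npz'%f);p=w2j(pts(d,d['pos'],d['rot']))
    m=(p[...,0]>10)&(p[...,0]<36)&(p[...,1]>25)&(p[...,1]<75)&(p[...,2]>52)&(p[...,2]<80);q=p[m]
    if len(q): print(f,'nut',np.percentile(q,5,axis=0).round(1),np.percentile(q,95,axis=0).round(1),len(q))
    m=(p[...,0]>-20)&(p[...,0]<8)&(p[...,1]>-20)&(p[...,1]<45)&(p[...,2]>34)&(p[...,2]<52);q=p[m];print(np.median(q[:,2]),np.polyfit(q[:,1],q[:,2],1))
a=np.load('pics/top0.npz')['pixels'].astype(int);b=np.load('pics/top20.npz')['pixels'].astype(int)
dd=(abs(a-b).sum(2)>90).astype(np.uint8)*255
cv2.imwrite('pics/c21.png',np.hstack([b[100:290,200:450][:,:,::-1],np.repeat(dd[100:290,200:450,None],3,2)]))
E
```

```text
t 16.5 pos [0.3542 0.2676 0.1556] jig [ 24.6 106.1 155.6] F [0.53 0.04 0.14] yaw 1.86
side20 nut [21.2 35.6 52.5] [31.8 49.4 67.7] 99
43.666535418653176 [-4.21401836e-03  4.42145482e+01]
top20 nut [17.2 36.8 58.1] [30.3 49.1 68.1] 70
44.23613029290924 [-8.95387362e-03  4.45893425e+01]
wrist20 nut [16.2 34.5 62.3] [28.4 47.  67.4] 323
43.44765611533802 [-1.25006302e-02  4.40724972e+01][ WARN:0@3.213] global loadsave.cpp:1063 imwrite_ Unsupported depth image for selected encoder is fallbacked to CV_8U.
```

View pics/c20.png

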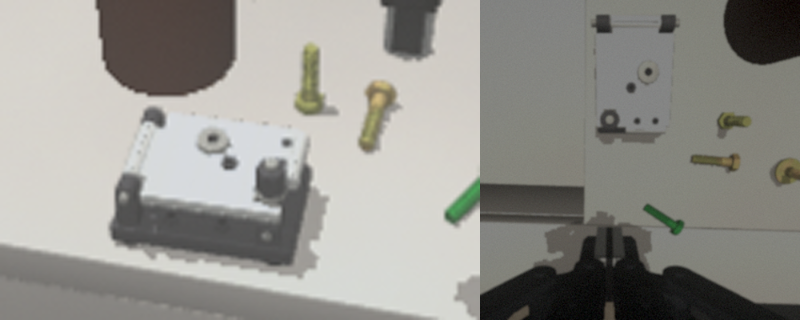

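View pics/c21.png

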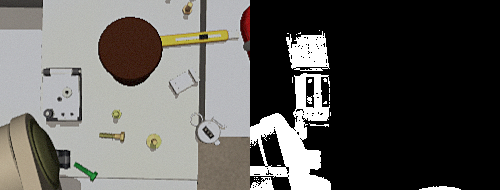

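Leaf flat, swing bolt upright (nut at y 35–49, centred on 42 mm), and the bystanders haven't moved. Handing in.

```bash
python3 -c "
from h import *
print(env.close_job())"
```

```text
the job is handed in; nothing more can be done
None
```

The job is finished and handed in at about 16.5 s of the 54 s allowed. The bolt was pushed home, the leaf flipped flat onto the rails, and the swing bolt pushed upright against its stop, in that order.

**Last checks**
- **Bolt:** it met the rails with about 7 N of contact force, at the expected position for a seated head. The pictures showed the head flat against the rail ends.
- **Leaf:** its top measured 43.4–44.2 mm in the three views, against 44 mm expected, and it lies nearly level.
- **Swing bolt:** the nut spans jig y 35–49 mm, so it stands upright around the 42 mm pivot line.
- **Loose things:** comparing the first and last top views, only the jig and the arm changed. The arm covered a small part of the last view, but the green bolt is visible there.
- **At hand-in:** the robot was touching nothing.

**What went wrong along the way**
- **First leaf push:** it passed over the lip without touching it, so I repeated it lower.
- **First swing bolt push:** it pressed on the nut's end face and briefly read about 56 N back and 60 N up at the wrist. That is about 82 N combined, under the 120 N wrist limit. I backed off and pushed from lower down.
- **Wrist camera:** it disagreed with the other two cameras by about 2 mm.

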